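Slide the specimen plate under the objective bridge

TASK

Using only the fingertips, push the flat specimen plate across the bench so that it slides in under the low objective bridge, and leave it square to the bridge and centred under the lens, sticking out equally on both sides. Keep the plate flat on the bench all the time: do not pinch, lift or tip it. Do not knock or force the bridge, and leave the other things alone.

Things in the scene. Friction and masses are not known exactly. Their poses are not given: they have to be found in the camera images.
- plate: Loose flat black plate, about 0.3 kg, 120 mm long (x), 100 wide (y), both ends alike, a 26 mm glass window in the middle. 8 mm thick slab, 5 to 13 mm above the bench, on two steel runners 80 mm long (along x, centred), 12 wide, 30 mm either side of the middle; pressing down near an end can tip it. Stops where the push stops. Origin: centre of the underside, at bench level; z up.
- bridge: Low steel bridge fixed to the bench, left or right of the plate. The passage runs along its x, roughly left-right, alike from both ends: 116 mm wide (y), 18 high. Crossbar 44 mm deep (x), 156 long (y), 18 to 28 mm up, on a foot 20 mm wide at each end; on it a 36 mm wide brass lens barrel, top 68 mm up. Origin: bench level, under the lens, middle of the passage; z up.
- post: Bystander: upright steel post, 56 mm high, 20 mm thick on a 30 mm round foot, loose. Origin: centre of its underside.
- lens: Bystander: small lens in a round black holder on a 36 x 44 mm foot, 58 mm high, loose. Origin: centre of its underside.
- driver: Bystander: screwdriver 160 mm long lying on the bench along its x, loose. Origin: below the middle of its length.
Mind the look-alikes: they are no part of the job. Of the things shaped like the bridge, the steel one is meant.

How it is judged:
By the outcome, as a careful person would: the job done as asked, in the order asked, and still so for the second after the job is handed in, with the robot touching nothing.
It also fails if it takes over 64 s, if anything falls off the work surface, if the arm or the gripper's body presses on something with over 40 N, if the wrist force passes 120 N, or if a joint passes its speed limit or range.

ROBOT

A 7-joint arm with a two-finger parallel gripper is mounted at the origin on the work surface. World frame = base frame: x ahead of the robot, y to its left, z up, the work surface at z = 0. Lengths are in m, angles in rad, forces in N, time in s.
With the tool pointing down it reaches from about 0.35 to 0.9 m from the base axis. Payload 8.1 kg.
Tool frame: the origin (TCP) lies midway between the tips of the shut fingers; the grasp point (between the pads) lies behind it (arm.tcp_to_grasp is the z of the grasp point in the tool frame, in m); z points along the fingers, y is the line along which they close (so a half turn about z gives the same grasp; the last joint's range is limited). The gripper opens to 92 mm and grips with 3 to 60 N. Pads are 19 mm wide; open, the fingers measure 130 mm over their backs; the gripper's body (75 mm by 190 mm) begins 47 mm behind the grasp point.
Start: joints at [1.127, 0.434, 0.025, 1.573, -0.012, 1.134, -0.075], TCP at [0.209, -0.589, 0.227] pointing down, gripper open.
Joint ranges: [-2.62, 2.62], [-0.44, 2.09], [-1.27, 1.32], [0.08, 2.57], [-1.32, 4.46], [0.12, 2], [-2.74, 2.74]. Speed limits (rad/s): [2.22, 2.22, 3.01, 3.01, 3.14, 3.14, 3.14].

INTERFACE

Orientations are given as a rotation vector (axis times angle).
In Python, from cell import readout, vision, arm gives the robot as it stands.
- The arm moves only by the tool carry_out, never from a script. Its argument "increments" is one flat list of numbers, 6 for each row, row after row: the shift along the world's x, y, z in mm, then the turn, a rotation vector about the world's x, y, z in rad. In form: [tx, ty, tz, wx, wy, wz, tx, ty, tz, wx, wy, wz, ...]. A call has 1 to 20 rows; each row shifts and turns the commanded pose from where the row before left it; what a row does not reach is not made up. A row lasts 1/8 s, in which the tool goes at most 62.5 mm and 10.7 degrees, less where a joint would pass 70% of its speed; a pose out of reach is approached as far as the arm can. A call with a gripper value outside its range is refused whole. "grip" is the closure, from 0 (fully open) to 1 (shut), set as the call begins (left out, the last holds). The fingers move at their own pace and stop on an object; "newtons" is the grip in N (left out, the last holds). Time passes only in rows, so rows that do not move let the fingers close. It gives the time, the measured TCP pose, the force, the opening and the grip force at its end, in the units of the state.
- readout.observe(): the state, without advancing time (a new reading comes with each control period).
- vision.get_image(name): name is "scene" or "top"; returns the picture (400x640x3 uint8, red, green, blue); there is no depth.
- vision.calibration(name): a dict with "fov_y" (degrees; the focal length in pixels is half the picture's height over the tangent of half this angle, whatever the lens; pixels are square), "cx", "cy" (the principal point, pixels), "pose" (4x4, takes a point from camera to world coordinates). Camera axes: x right, y up, looking along -z (the intrinsics and any distortion apply to the point x, -y, -z); pixel columns grow to the right and rows downward; lengths in m; the calibration is good to about 2 mm. A picture is of the moment at which its call begins. calibration takes no time and is no camera call.
- arm.sign_off(): hands the job in; it is judged then, once.
The state is a dict: "clock": time; "joints": joint angles; "dq": joint speeds; "joint_efforts": joint torques, N m; "position": TCP position; "ee_rot": TCP orientation; "force": force on the tool from outside, world axes, zero at the start; "ft_torque": the same for the moment, N m; "width": opening from 0.0 (shut) to 1.0 (fully open); "gripper_force": force on a finger pad.
Only numpy, scipy, OpenCV 4.12 (cv2) and the standard library are available. Lean on these libraries where they do the work, as an engineer would, in place of code of your own. Each camera call takes 0.05 s, during which the arm holds its last target. There are 200 camera calls.

## Working session

There is one attempt and no reset: what is moved stays moved. The work goes in short steps, Python scripts to look and compute and a tool call to move; the robot and the scene stay as the last step left them, time stands still between calls to the robot, and variables do not carry over. Pictures are saved under pics/ and viewed, at most 10 in all, crops included, and the job is handed in when it is done.

Besides the shell and the picture viewer there is one more tool, called after ">>>" by a JSON object that holds its "method" and its "body". carry_out: Moves the arm, as the interface text tells. Its arguments: {"type":"object","properties":{"increments":{"type":"array","items":{"type":"number"}},"grip":{"type":"number"},"newtons":{"type":"number"}},"required":["increments"]}

```bash
mkdir -p pics; python3 - <<'E'
from cell import readout, vision, arm
import cv2,numpy as np
for n in("scene","top"):
    im=vision.get_image(n);cv2.imwrite(f"pics/{n}0.png",im[:,:,::-1]);c=vision.calibration(n);print(n,c)
s=readout.observe();print(s["clock"],s["position"],s["ee_rot"],s["force"],arm.tcp_to_grasp)
E
```

```text
scene {'fov_y': 51.98156009409218, 'cx': 319.49783283764964, 'cy': 201.74103890161703, 'pose': array([[-0.78642066, -0.52083686,  0.33207155,  0.83297891],
       [ 0.6174687 , -0.6484384 ,  0.44526402,  0.37201804],
       [-0.01658197,  0.55520861,  0.83154581,  0.75164656],
       [ 0.        ,  0.        ,  0.        ,  1.        ]])}
top {'fov_y': 51.6022498210911, 'cx': 317.45030315031386, 'cy': 198.62595508835173, 'pose': array([[-0.00452595,  0.98862659, -0.15032295,  0.42676347],
       [-0.99998401, -0.00498432, -0.00267266,  0.00980579],
       [-0.00339152,  0.15030844,  0.98863333,  0.97500893],
       [ 0.        ,  0.        ,  0.        ,  1.        ]])}
0.1 [ 0.20875146 -0.58865556  0.22603898] [-3.09478944e+00 -5.32553390e-01  5.23122071e-04] [-0.56924681  1.19401122  0.06042698] -0.0188
```

View pics/top0.png

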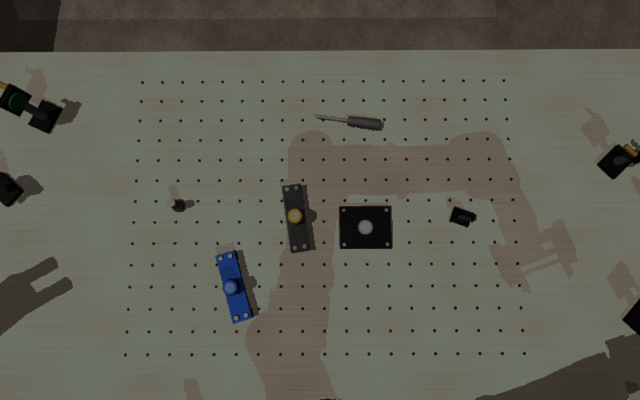

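View pics/scene0.png

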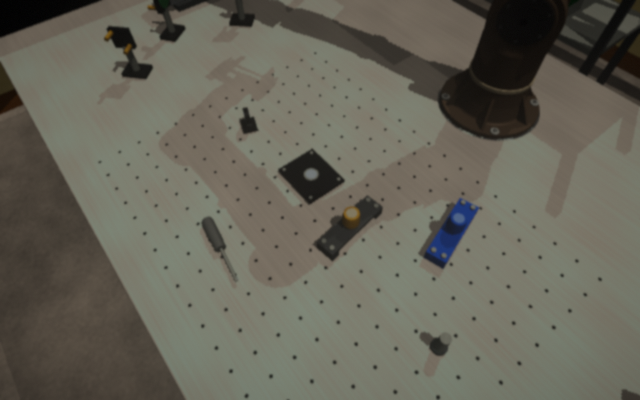

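The top view shows the plate at about (365,227) and the steel bridge with its brass barrel at about (297,217). The blue look-alike bridge is at (234,287), the post at (178,205), the lens at (462,215) and the driver at (350,122). Bridge candidates are the dark/brass one at (297,217) and the blue one at (234,287), and I choose the dark/brass one. For the plate, the only candidate is the black slab with the window at (365,227).

```bash
cat > h.py <<'E'
import cv2,numpy as np
from cell import readout, vision, arm
def ray(n,px,z):
    c=vision.calibration(n);f=200/np.tan(np.radians(c["fov_y"])/2);P=c["pose"]
    px=np.atleast_2d(px).astype(float)
    d=np.c_[(px[:,0]-c["cx"])/f,-(px[:,1]-c["cy"])/f,-np.ones(len(px))]@P[:3,:3].T
    o=P[:3,3];return (o+d*((z-o[2])/d[:,2])[:,None])[:,:2]
def proj(n,X):
    c=vision.calibration(n);f=200/np.tan(np.radians(c["fov_y"])/2);P=c["pose"]
    p=(np.atleast_2d(X)-P[:3,3])@P[:3,:3];return np.c_[c["cx"]+f*p[:,0]/-p[:,2],c["cy"]-f*p[:,1]/-p[:,2]]
def rect(pts): # metric points -> centre, long-axis angle, size
    (c,s,a)=cv2.minAreaRect((pts*1000).astype(np.float32))
    if s[0]<s[1]: a+=90;s=s[::-1]
    a=(a+90)%180-90
    return np.round(c,1),round(a,2),np.round(s,1)
def blob(mask,seed):
    n,l=cv2.connectedComponents(mask.astype(np.uint8));
    m=(l==l[seed[1],seed[0]]).astype(np.uint8)
    c=max(cv2.findContours(m,cv2.RETR_EXTERNAL,cv2.CHAIN_APPROX_NONE)[0],key=cv2.contourArea)
    return c[:,0,:]
E
python3 - <<'E'
from h import *
t=cv2.imread("pics/top0.png");s=cv2.imread("pics/scene0.png")
a=cv2.resize(t[170:340,200:420],None,fx=3.4,fy=3.4,interpolation=cv2.INTER_CUBIC)
cv2.imwrite("pics/crop.png",a)
U=4
for n,im,seeds in(("top",t,((350,215),(297,235))),("scene",s,((300,165),(335,238)))):
    b=cv2.resize(im,None,fx=U,fy=U,interpolation=cv2.INTER_CUBIC);g=b.max(2)
    for nm,sd,z in(("plate",seeds[0],.013),("bridge",seeds[1],.028)):
        for th in (60,75,90):
            m=(g<th);q=(sd[0]*U,sd[1]*U)
            if not m[q[1],q[0]]: print(n,nm,th,"seed",g[q[1],q[0]]);continue
            c=(blob(m,q)+.5)/U-.5
            print(n,nm,th,rect(ray(n,c,z)))
for n,im,r in(("top",t,(355,217,375,238)),("scene",s,(303,166,320,182))):
    w=im[r[1]:r[3],r[0]:r[2]].max(2).astype(float);w=np.clip(w-80,0,None);yy,xx=np.mgrid[r[1]:r[3],r[0]:r[2]]
    print("window",n,ray(n,[(w*xx).sum()/w.sum(),(w*yy).sum()/w.sum()],.013)*1000)
h=cv2.cvtColor(t,cv2.COLOR_BGR2HSV)
E
```

```text
top plate 60 (array([506.3, -98.6]), -89.73, array([123. , 100.4]))
top plate 75 (array([506.7, -99. ]), -89.98, array([125. , 101.3]))
top plate 90 (array([507., -99.]), 89.73, array([126.1, 102.5]))
top bridge 60 (array([528.7,  50.3]), 7.76, array([156.7,  70.8]))
top bridge 75 (array([529.1,  52.6]), 11.85, array([160.9,  76.6]))
top bridge 90 (array([528.9,  52.5]), 11.58, array([162.3,  78.2]))
scene plate 60 (array([509.2, -93.3]), -89.97, array([121.1, 101.5]))
scene plate 75 (array([509.1, -93.4]), -89.93, array([123.3, 103.8]))
scene plate 90 (array([509.3, -93.5]), -89.89, array([125.6, 106.1]))
scene bridge 60 (array([533.7,  64.1]), 8.15, array([162.6,  63. ]))
scene bridge 75 (array([533.4,  63.6]), 7.97, array([165.,  66.]))
scene bridge 90 (array([533.2,  63.3]), 7.95, array([167.4,  68.6]))
window top [[506.19298799 -97.89453477]]
window scene [[506.24365432 -96.26086641]]
```

View pics/crop.png

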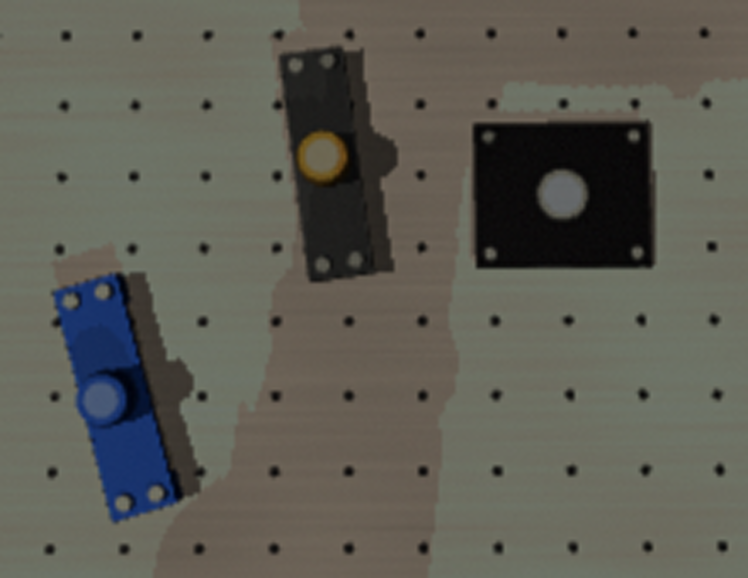

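The crop confirms the choice: a dark steel bridge with a brass barrel at crop (323,157), and bolts on its crossbar at (295,65), (327,60), (322,264) and (355,260). The plate has screws at (488,137), (634,135), (490,254) and (638,253) and a window at (562,194). I'll measure from the bolts and screws, since shadows don't affect them.

```bash
cat >> h.py <<'E'
def spots(im,px,r=4):
    out=[]
    for x,y in px:
        x,y=int(round(x)),int(round(y));w=im[y-r:y+r+1,x-r:x+r+1].max(2).astype(float)
        yy,xx=np.mgrid[y-r:y+r+1,x-r:x+r+1];rr=np.hypot(xx-x,yy-y)<=r
        w=np.clip(w-np.median(w[rr])-8,0,None)*rr;out.append(((w*xx).sum()/w.sum(),(w*yy).sum()/w.sum()))
    return np.array(out)
E
python3 - <<'E'
from h import *
ims={n:cv2.imread(f"pics/{n}0.png") for n in("top","scene")}
cr=lambda L:np.array(L)/3.4-.35+[200,170]
B=cr([(295,65),(327,60),(322,264),(355,260)]);P=cr([(488,137),(634,135),(490,254),(638,253)])
for nm,px,z in(("bridge",B,.029),("plate",P,.013)):
    q=spots(ims["top"],px);X=ray("top",q,z)
    print(nm,"top",np.round(X*1000,1).tolist(),"mean",np.round(X.mean(0)*1000,1))
    g=proj("scene",np.c_[X,np.full(4,z)]);q=spots(ims["scene"],g);Y=ray("scene",q,z)
    print(nm,"scene",np.round(g-q,1).tolist(),np.round(Y*1000,1).tolist(),"mean",np.round(Y.mean(0)*1000,1))
    for V in (X,Y):
        if nm=="bridge": d=V[0]+V[1]-V[2]-V[3];print("yaw passage",np.degrees(np.arctan2(d[0],-d[1]))%180)
        else: d=V[0]+V[2]-V[1]-V[3];print("yaw plate",np.degrees(np.arctan2(d[1],d[0])))
print("lens",ray("top",[(462,220)],0),"post",ray("top",[(178,206)],0),"driver",ray("top",[(316,116),(383,125)],.01))
h=cv2.cvtColor(ims["top"],cv2.COLOR_BGR2HSV);m=cv2.inRange(h,(8,120,60),(35,255,255))[200:235,280:310]
y,x=np.nonzero(m);print("barrel top",ray("top",[(x.min()+x.max())/2+280,(y.min()+y.max())/2+200],.068)*1000,x.max()-x.min()+1)
E
```

```text
bridge top [[594.6, 84.6], [599.2, 62.8], [458.7, 65.5], [462.0, 43.6]] mean [528.6  64.1]
bridge scene [[-0.9, 0.8], [-1.6, 1.1], [-1.2, 1.5], [-0.2, 2.5]] [[592.1, 84.3], [595.2, 62.8], [454.0, 64.2], [457.3, 39.0]] mean [524.7  62.6]
yaw passage 97.98331125320084
yaw passage 99.0251080363355
plate top [[546.8, -47.5], [547.7, -147.9], [466.2, -48.0], [466.4, -147.9]] mean [506.8 -97.8]
plate scene [[-0.7, -0.2], [0.6, 1.8], [-1.2, 0.7], [0.3, 2.0]] [[546.0, -46.2], [545.7, -153.0], [462.9, -47.7], [463.2, -153.2]] mean [ 504.5 -100. ]
yaw plate 90.29713791784557
yaw plate 90.00210137205082
lens [[ 0.52221684 -0.3288256 ]] post [[0.55893497 0.34444012]] driver [[ 0.7768803   0.01502324]
 [ 0.75319059 -0.14727519]]
barrel top [[528.41993328  64.12603643]] 15
```

>>> {"method": "carry_out", "body": {"increments": [15.5,35,-6,0,0,-0.0243,15.5,35,-6,0,0,-0.0243,15.5,35,-6,0,0,-0.0243,15.5,35,-6,0,0,-0.0243,15.5,35,-6,0,0,-0.0243,15.5,35,-6,0,0,-0.0243,15.5,35,-6,0,0,-0.0243,15.5,35,-6,0,0,-0.0243,15.5,35,-6,0,0,-0.0243,15.5,35,-6,0,0,-0.0243,15.5,35,-6,0,0,-0.0243,15.5,35,-6,0,0,-0.0243,15.5,35,-6,0,0,-0.0243,15.5,35,-6,0,0,-0.0243,0,0,0,0,0,0,0,0,0,0,0,0], "grip": 0.4}}

```text
clock: 2.1
position: [0.4254, -0.0995, 0.1426]
ee_rot: [3.141, 0.001, -0.001]
force: [-0.1, 0.4, -0.4]
width: 0.602
gripper_force: 0.0
```

>>> {"method": "carry_out", "body": {"increments": [0,1.6,-25,0,0,0,0,0,-25,0,0,0,0,0,-25,0,0,0,0,0,-25,0,0,0,0,0,-20,0,0,0,0,0,-10,0,0,0,0,0,-7,0,0,0,0,0,0,0,0,0,0,0,0,0,0,0]}}

```text
clock: 3.22
position: [0.4262, -0.0976, 0.0062]
ee_rot: [3.141, 0.001, 0.001]
force: [0.1, 0.7, -0.4]
width: 0.601
gripper_force: 0.0
```

```bash
python3 - <<'E'
from h import *
t=vision.get_image("top")[:,:,::-1];cv2.imwrite("pics/t1.png",cv2.resize(t[170:310,270:430],None,fx=4,fy=4,interpolation=cv2.INTER_CUBIC))
E
```

```text
(no output)
```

View pics/t1.png

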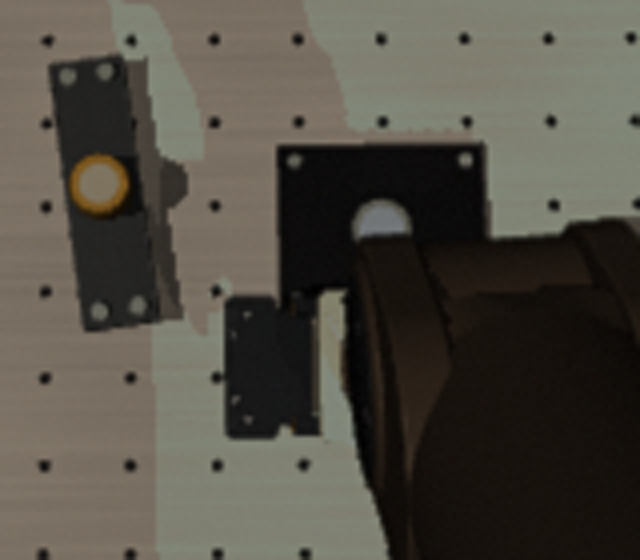

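The picture shows the plate (window at crop 382,215) undisturbed. The gripper is in front of its near long side, and the bridge is clear to the left. Next is the sideways push, with a turn of 7.8°.

>>> {"method": "carry_out", "body": {"increments": [7,0,0,0,0,0,7,0,0,0,0,0,6,0,0,0,0,0,4,-0.2,0,0,0,0.0124,4,-0.2,0,0,0,0.0124,4,-0.2,0,0,0,0.0124,4,-0.2,0,0,0,0.0124,4,-0.2,0,0,0,0.0124,4,-0.2,0,0,0,0.0124,4,-0.2,0,0,0,0.0124,4,-0.2,0,0,0,0.0124,4,-0.2,0,0,0,0.0124,4,-0.2,0,0,0,0.0124,4,-0.2,0,0,0,0.0124,0,0,0,0,0,0]}}

```text
clock: 5.15
position: [0.4907, -0.0996, 0.0059]
ee_rot: [3.134, 0.215, 0.002]
force: [0.3, 0.3, -0.6]
width: 0.605
gripper_force: 0.0
```

>>> {"method": "carry_out", "body": {"increments": [-10,-1.4,0,0,0,0,-20,-3,0,0,0,0,-20,-3,10,0,0,0,0,-20,30,0,0,0,0,-40,30,0,0,0,0,-50,30,0,0,0,0,-50,20,0,0,0,0,-40,0,0,0,0,0,0,0,0,0,0]}}

```text
clock: 6.28
position: [0.4385, -0.3108, 0.1259]
ee_rot: [3.133, 0.206, 0.0]
force: [-0.2, 1.2, -0.5]
width: 0.6
gripper_force: 0.0
```

```bash
python3 - <<'E'
from h import *
t=vision.get_image("top")[:,:,::-1];cv2.imwrite("pics/t2full.png",t);cv2.imwrite("pics/t2.png",cv2.resize(t[150:310,270:450],None,fx=3.5,fy=3.5,interpolation=cv2.INTER_CUBIC))
E
```

```text
(no output)
```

View pics/t2.png

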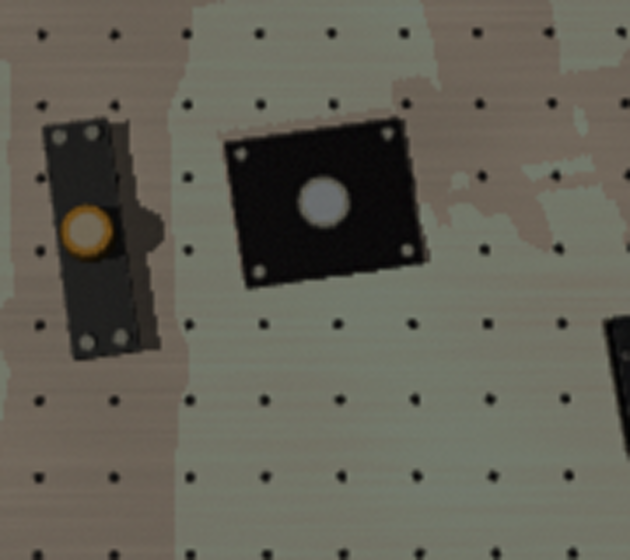

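The plate (window at crop 324,202) now sits in front of the passage and looks roughly square to it. I'll measure both.

```bash
cat >> h.py <<'E'
def meas(im,B,P):
    X=ray("top",spots(im,B),.029);d=X[0]+X[1]-X[2]-X[3];ba=np.degrees(np.arctan2(d[0],-d[1]));b=X.mean(0)*1000
    Y=ray("top",spots(im,P),.013);e=Y[0]+Y[2]-Y[1]-Y[3];pa=np.degrees(np.arctan2(e[1],e[0]));p=Y.mean(0)*1000
    a=np.radians(ba);u=np.array([np.cos(a),np.sin(a)]);n=np.array([u[1],-u[0]])
    print("bridge",b.round(1),ba.round(2),"plate",p.round(1),pa.round(2),"along",((p-b)@u).round(1),"lat",((p-b)@n).round(1),"ang",(pa-ba).round(2))
E
python3 - <<'E'
from h import *
t=cv2.imread("pics/t2full.png");c=lambda L:np.array(L)/3.5-.35+[270,150]
meas(t,c([(59,137),(92,132),(87,342),(120,337)]),c([(240,154),(388,134),(259,271),(407,250)]))
g=t.max(2);b=cv2.resize(g,None,fx=4,fy=4,interpolation=cv2.INTER_CUBIC)
for th in(45,60,75): print(rect(ray("top",(blob(b<th,(350*4,215*4))+.5)/4-.5,.013)))
E
```

```text
bridge [528.6  64. ] 97.93 plate [552.2 -92.1] 97.78 along -157.8 lat 1.8 ang -0.15
(array([551.6, -92.8]), -82.05, array([122.2, 100. ]))
(array([551.8, -92.9]), -82.05, array([123.6, 101.1]))
(array([551.9, -93.2]), -82.05, array([125. , 102.2]))
```

>>> {"method": "carry_out", "body": {"increments": [12.6,12.75,0,0,0,0.158,12.6,12.75,0,0,0,0.158,12.6,12.75,0,0,0,0.158,12.6,12.75,0,0,0,0.158,12.6,12.75,0,0,0,0.158,12.6,12.75,0,0,0,0.158,12.6,12.75,0,0,0,0.158,12.6,12.75,0,0,0,0.158,12.6,12.75,0,0,0,0.158,12.6,12.75,0,0,0,0.158,0,0,0,0,0,0,0,0,0,0,0,0]}}

```text
clock: 7.82
position: [0.565, -0.1794, 0.1255]
ee_rot: [-2.056, -2.374, 0.001]
force: [0.2, 0.1, -0.6]
width: 0.599
gripper_force: 0.0
```

>>> {"method": "carry_out", "body": {"increments": [0,-4,-25,0,0,-0.005,0,0,-25,0,0,0,0,0,-25,0,0,0,0,0,-25,0,0,0,0,0,-12,0,0,0,0,0,-7.5,0,0,0,0,0,0,0,0,0,0,0,0,0,0,0]}}

```text
clock: 8.82
position: [0.5664, -0.1837, 0.007]
ee_rot: [2.059, 2.371, 0.001]
force: [-0.2, 0.9, -0.2]
width: 0.6
gripper_force: 0.0
```

```bash
python3 - <<'E'
from h import *
t=vision.get_image("top")[:,:,::-1];cv2.imwrite("pics/t3.png",cv2.resize(t[150:310,270:450],None,fx=3.5,fy=3.5,interpolation=cv2.INTER_CUBIC))
s=readout.observe();p=s["position"]*1000;a=np.radians(97.93);u=np.array([np.cos(a),np.sin(a)]);n=np.array([u[1],-u[0]]);d=p[:2]-[528.6,64.]
print(p,s["ee_rot"],"along",d@u,"lat",d@n)
E
```

```text
[ 566.39244978 -183.73275716    7.01808502] [2.05895207e+00 2.37129010e+00 7.83430750e-04] along -250.57774407605552 lat 3.2530610555302935
```

View pics/t3.png

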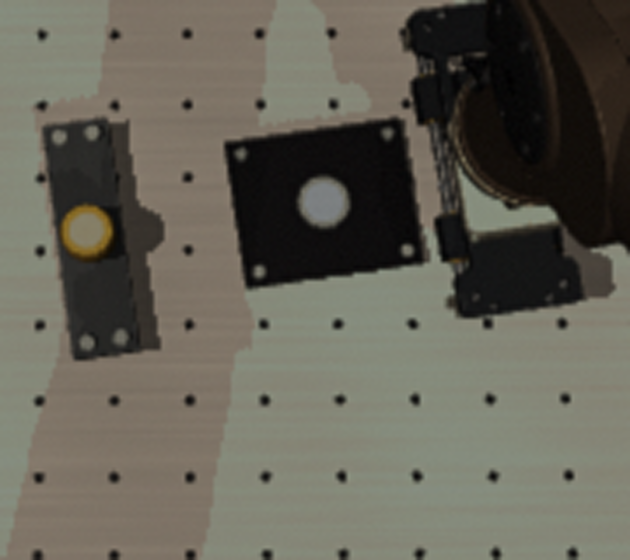

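The plate is unmoved, with its window at crop (324,202). The two fingertips, around (432,100) and (452,240), are behind its right end. I'll push to just before the bar, then check.

>>> {"method": "carry_out", "body": {"increments": [-0.9,5.94,0,0,0,0,-0.9,5.94,0,0,0,0,-0.9,5.94,0,0,0,0,-0.9,5.94,0,0,0,0,-0.9,5.94,0,0,0,0,-0.9,5.94,0,0,0,0,-0.9,5.94,0,0,0,0,-0.9,5.94,0,0,0,0,-0.9,5.94,0,0,0,0,-0.9,5.94,0,0,0,0,-0.9,5.94,0,0,0,0,-0.9,5.94,0,0,0,0,-0.9,5.94,0,0,0,0,-0.9,5.94,0,0,0,0,0,0,0,0,0,0]}}

```text
clock: 10.75
position: [0.5531, -0.0992, 0.0062]
ee_rot: [-2.057, -2.373, -0.001]
force: [0.8, 1.0, 0.0]
width: 0.601
gripper_force: 0.0
```

```bash
python3 - <<'E'
from h import *
t=vision.get_image("top")[:,:,::-1];cv2.imwrite("pics/t4full.png",t);cv2.imwrite("pics/t4.png",cv2.resize(t[150:310,250:430],None,fx=3.5,fy=3.5,interpolation=cv2.INTER_CUBIC))
E
```

```text
(no output)
```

View pics/t4.png

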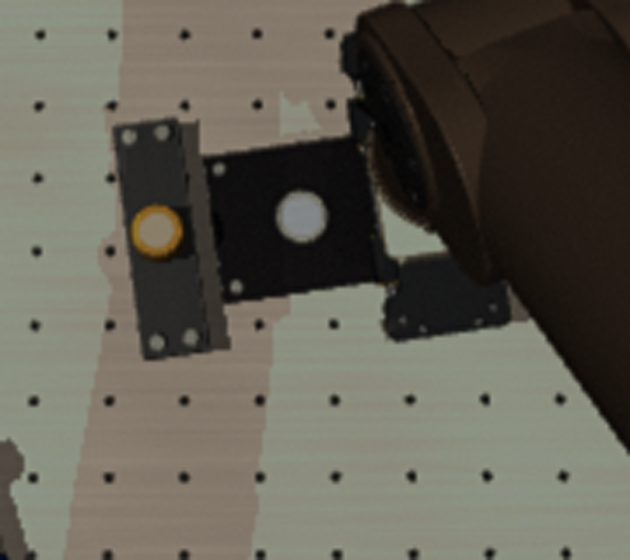

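The plate's leading edge has nearly reached the bar, and its left screws are at crop (219,168) and (236,287) with the window at (302,216). I'll measure the lateral error and angle.

```bash
python3 - <<'E'
from h import *
t=cv2.imread("pics/t4full.png");c=lambda L:np.array(L)/3.5-.35+[250,150]
L=ray("top",spots(t,c([(219,168),(236,287)])),.013)*1000
W=ray("top",spots(t,c([(302,216)]),r=9),.013)[0]*1000
b=np.array([528.6,64.]);a=np.radians(97.93);u=np.array([np.cos(a),np.sin(a)]);n=np.array([u[1],-u[0]])
d=L[0]-L[1];print("screws mid along/lat",(L.mean(0)-b)@u,(L.mean(0)-b)@n,"ang",np.degrees(np.arctan2(-d[0],d[1]))%180-97.93)
print("window",(W-b)@u,(W-b)@n); p=readout.observe()["position"][:2]*1000;print("tcp",(p-b)@u,(p-b)@n)
# reference in t2: same spots
t=cv2.imread("pics/t2full.png");c=lambda L:np.array(L)/3.5-.35+[270,150]
L=ray("top",spots(t,c([(240,154),(259,271)])),.013)*1000;W=ray("top",spots(t,c([(324,202)]),r=9),.013)[0]*1000
d=L[0]-L[1];print("ref",(L.mean(0)-b)@u,(L.mean(0)-b)@n,np.degrees(np.arctan2(-d[0],d[1]))%180-97.93,"window",(W-b)@u,(W-b)@n)
E
```

```text
screws mid along/lat -44.75896285845325 0.6531327341671568 ang 0.19739556410905834
window -95.30816889898283 0.8678265044966544
tcp -165.26433533308423 1.6817195895040484
ref -107.53665586962119 1.9337525651721896 0.38097174132434475 window -157.6673329804989 1.8666677502423903
```

>>> {"method": "carry_out", "body": {"increments": [-0.9,5.94,0,0,0,0,-0.9,5.94,0,0,0,0,-0.9,5.94,0,0,0,0,-0.9,5.94,0,0,0,0,-0.9,5.94,0,0,0,0,-0.9,5.94,0,0,0,0,-0.9,5.94,0,0,0,0,-0.9,5.94,0,0,0,0,-0.9,5.94,0,0,0,0,-0.9,5.94,0,0,0,0,-0.9,5.94,0,0,0,0,-0.9,5.94,0,0,0,0,-0.9,5.94,0,0,0,0,-0.9,5.94,0,0,0,0,-0.55,4,0,0,0,0,0,0,0,0,0,0,0,0,0,0,0,0]}}

```text
clock: 12.92
position: [0.5402, -0.0131, 0.0063]
ee_rot: [2.059, 2.373, 0.0]
force: [-0.4, 0.8, 1.1]
width: 0.602
gripper_force: 0.0
```

```bash
python3 - <<'E'
from h import *
t=vision.get_image("top")[:,:,::-1];cv2.imwrite("pics/t5full.png",t);cv2.imwrite("pics/t5.png",cv2.resize(t[150:310,230:410],None,fx=3.5,fy=3.5,interpolation=cv2.INTER_CUBIC))
b=np.array([528.6,64.]);a=np.radians(97.93);u=np.array([np.cos(a),np.sin(a)]);n=np.array([u[1],-u[0]]);p=readout.observe()["position"][:2]*1000;print("tcp",(p-b)@u,(p-b)@n)
E
```

```text
tcp -78.09352205706904 0.8857549162843557
```

View pics/t5.png

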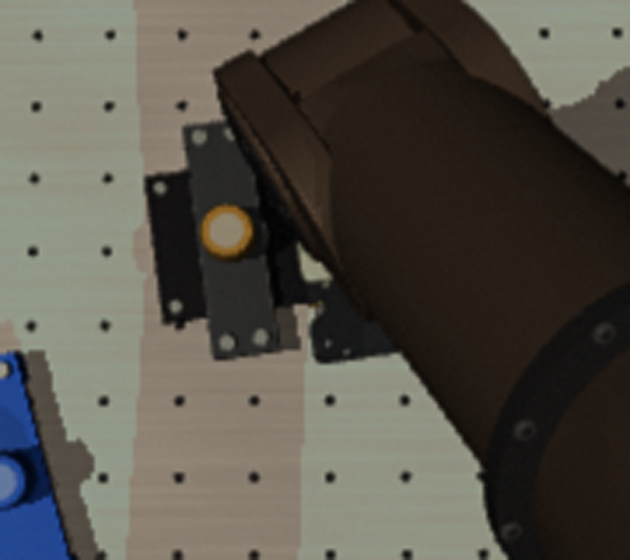

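The plate is under the bridge, with its left screws at crop (160,188) and (176,306). It still has to go about 8 mm.

```bash
cat >> h.py <<'E'
def left(f,px):
    t=cv2.imread(f);L=ray("top",spots(t,px),.013)*1000
    b=np.array([528.6,64.]);a=np.radians(97.93);u=np.array([np.cos(a),np.sin(a)]);n=np.array([u[1],-u[0]]);d=L[0]-L[1]
    m=L.mean(0)-b;print("centre along",m@u-50.1,"lat",m@n,"ang",np.degrees(np.arctan2(-d[0],d[1]))%180-97.93-.3)
E
python3 - <<'E'
from h import *
left("pics/t5full.png",np.array([(160,188),(176,306)])/3.5-.35+[230,150])
E
```

```text
centre along -7.404313623462826 lat 0.6029793251102212 ang 0.12613240991541091
```

Now the last 7.5 mm. Then I'll back straight off, lift and check.

>>> {"method": "carry_out", "body": {"increments": [-0.4,2.5,0,0,0,0,-0.4,2.5,0,0,0,0,-0.4,2.5,0,0,0,0,0,0,0,0,0,0,0,0,0,0,0,0]}}

```text
clock: 13.6
position: [0.5389, -0.0053, 0.0062]
ee_rot: [-2.059, -2.373, -0.001]
force: [0.8, -0.9, 0.0]
width: 0.598
gripper_force: 0.0
```

>>> {"method": "carry_out", "body": {"increments": [0.7,-5,0,0,0,0,2.1,-15,0,0,0,0,2.8,-20,0,0,0,0,2.8,-20,5,0,0,0,0,-20,30,0,0,0,0,-20,40,0,0,0,0,-40,40,0,0,0,0,-40,10,0,0,0,0,-20,0,0,0,0,0,0,0,0,0,0]}}

```text
clock: 14.85
position: [0.5464, -0.2076, 0.1302]
ee_rot: [-2.062, -2.368, 0.001]
force: [-0.9, 0.0, -0.2]
width: 0.599
gripper_force: 0.0
```

```bash
python3 - <<'E'
from h import *
t=vision.get_image("top")[:,:,::-1];cv2.imwrite("pics/t6full.png",t);cv2.imwrite("pics/t6.png",cv2.resize(t[150:310,210:390],None,fx=4,fy=3.7,interpolation=cv2.INTER_CUBIC)[:600])
b=np.array([528.6,64.]);p=readout.observe()["position"];print(p)
left("pics/t6full.png",np.array([(160,188),(176,306)])/3.5-.35+[230-3.2,150+.3])
E
```

```text
[ 0.54661198 -0.2054373   0.13023464]
centre along -0.5544425820434427 lat 0.19845425555963508 ang 0.10052931431684159
```

View pics/t6.png

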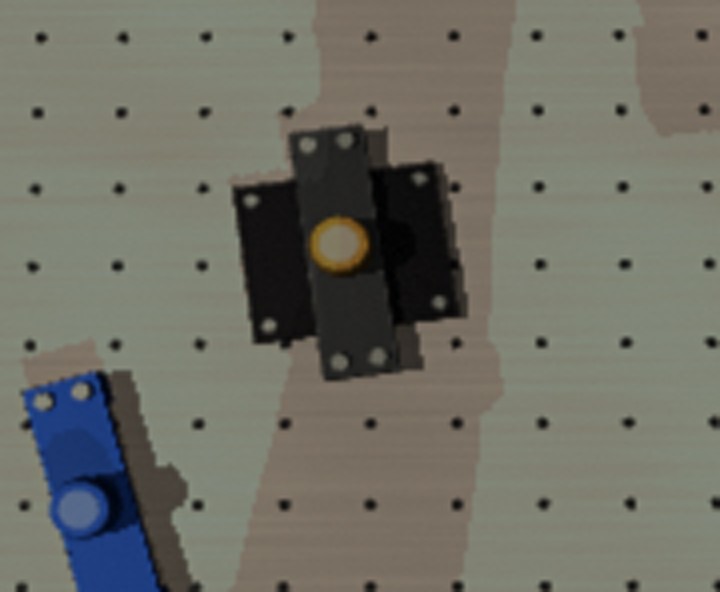

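The plate is under the steel bridge, showing on both sides: left screws at crop (251,200) and (269,326), right screws at (420,178) and (439,302). I'll do a final check with all four screws, cross-checked in the scene view.

```bash
python3 - <<'E'
from h import *
t=cv2.imread("pics/t6full.png");c=lambda L:np.array(L)/[4,3.7]-.36+[210,150]
B=c([(308,145),(345,139),(339,361),(377,356)]);P=c([(251,200),(420,178),(269,326),(439,302)])
meas(t,B,P)
s=vision.get_image("scene")[:,:,::-1];cv2.imwrite("pics/s6.png",s[150:300,250:450].repeat(3,0).repeat(3,1))
E
```

```text
bridge [528.6  64. ] 97.92 plate [528.9  63.5] 98.04 along -0.6 lat 0.2 ang 0.12
```

View pics/s6.png

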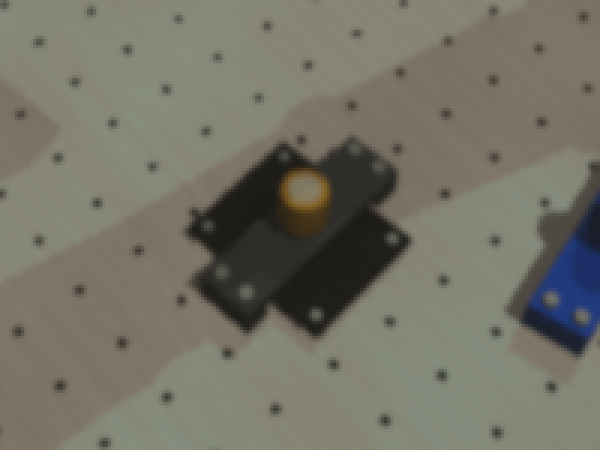

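The scene view agrees: the plate is under the barrel at crop (303,200), sticking out about equally on both sides. The errors are 0.6 mm along, 0.2 mm sideways and 0.1°, so I'm handing in.

```bash
python3 -c "
from cell import arm
print(arm.sign_off())"
```

```text
the job is handed in; nothing more can be done
None
```

The job is handed in: the plate lies under the steel bridge, about 0.6 mm off centre along the passage, 0.2 mm sideways and 0.1° off square by the top camera, and it took about 15 s of the 64 s allowed.

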